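# Clamp a plaster press mould in the bench jig by its guarded knob

### The arm

A 7-joint arm with a two-finger parallel gripper is mounted at the origin on the work surface. World frame = base frame: x ahead of the robot, y to its left, z up, the work surface at z = 0. Lengths are in m, angles in rad, forces in N, time in s.
With the tool pointing down it reaches from about 0.4 to 0.9 m from the base axis. Payload 5.5 kg.
Tool frame: the origin (TCP) lies midway between the tips of the shut fingers; the grasp point (between the pads) lies 19 mm behind it (manip.grip_depth is the distance from the TCP to the grasp point, in m); z points along the fingers, y is the line along which they close (so a half turn about z gives the same grasp; the last joint's range is limited). The gripper opens to 92 mm and grips with 3 to 60 N. Pads are 19 mm wide; open, the fingers measure 130 mm over their backs; the gripper's body (75 mm by 190 mm) begins 47 mm behind the grasp point.
Start: joints at [-0.937, 0.501, -0.427, 1.55, 0.221, 1.138, -0.21], TCP at [0.235, 0.606, 0.227] pointing down, gripper open.
Joint ranges: [-2.88, 2.88], [-0.31, 2.03], [-1.54, 1.56], [0.2, 2.42], [-1.41, 4.55], [0.19, 2.02], [-2.57, 2.57]. Speed limits (rad/s): [2.57, 2.57, 3.14, 3.14, 3.14, 3.14, 3.14].

### API

Orientations are given as a unit quaternion [x, y, z, w].
In Python, from bench import manip, effector, viewer gives the robot as it stands. Calls block until the motion is done:
- manip.move_pose(position, orientation): joint-space move of the TCP to a pose.
- manip.servo_line(position, ori=None, vel=0.15): straight line of the TCP; ori=None keeps the orientation; vel is the mean speed in m/s.
- manip.movej(angles): joint-space move.
- effector.open_jaws() and effector.close(f_grip=None): open the fingers fully, or close them until they stop; f_grip is the grip in N (None keeps the last).
- manip.sleep(seconds).
- manip.solve_ik(position, orientation): joint angles nearest the present ones, or None.
- viewer.get_image(name): name is "scene" or "side" or "wrist"; returns the picture (480x640x3 uint8, red, green, blue); there is no depth.
- viewer.get_calibration(name): a dict with "vfov" (degrees; the focal length in pixels is half the picture's height over the tangent of half this angle, whatever the lens; pixels are square), "cx", "cy" (the principal point, pixels), "eye" and "attitude" of the camera in the world. Camera axes: x right, y down, z forward; pixel columns grow to the right and rows downward; lengths in m; the calibration is good to about 2 mm. A picture is of the moment at which its call begins: read the wrist's pose just before it. get_calibration takes no time and is no camera call; for the wrist camera it gives the pose at the moment of the call.
A pose or a line that the arm cannot do raises manip.PlanningError and nothing moves.
- manip.hand_in(): hands the job in; it is judged then, once.
Readings, each from a call of its own:
- manip.current_clock(): time.
- manip.current_q(): joint angles.
- manip.current_joint_velocities(): joint speeds.
- manip.current_tau(): joint torques, N m.
- manip.current_tool_pos(): TCP position.
- manip.current_tcp_rot(): TCP orientation.
- manip.current_force(): force on the tool from outside, world axes, zero at the start.
- manip.current_wrist_torque(): the same for the moment, N m.
- manip.current_finger_gap(): finger opening in m.
- manip.current_gripper_force(): force on a finger pad.
Only numpy, scipy, OpenCV 4.12 (cv2) and the standard library are available. Lean on these libraries where they do the work, as an engineer would, in place of code of your own. Each camera call takes 0.05 s, during which the arm holds its last target. There are 200 camera calls.

### The job

Set the loose plaster press mould flat on the raised bed of the wooden bench jig, between the sprung jaw and the steel fence. Then reach into the round guard and wind the recessed knob clockwise until the jaw has pushed the mould against the fence and holds it snugly, with about 15 newtons: plaster is brittle, so never let the jaw press with more than 25 newtons. Leave the mould clamped, let go of everything, and do not disturb the cup, jar and spatula.

Things in the scene. Friction and masses are not known exactly. Their poses are not given: they have to be found in the camera images.
- mould_c (a point): centre of the loose plaster press mould: off-white square block 56 x 56 mm, 28 mm high, round grey relief on top, 0.08 to 0.15 kg. The point is half-way up (14 mm above its underside); axes along its edges, z up. It starts on the table, left of the jig
- jig: the fixed wooden jig: base board 110 mm (its x) by 245 mm (its y, from -157 to +88 mm), 14 mm thick, on the table. Origin at table height on its centre line, z up. Its y axis is the clamping direction: knob at y = -105 mm, then jaw, bed, and steel fence at +y
- bed_c (a point): middle of the bed top, jig frame x = 0, y = +21 mm, 34 mm above the table; axes as the jig's. The bed is a raised rail 44 mm wide in x, y = -54 to +82 mm; the mould overhangs it 6 mm each x side, so fingers pass beside it. Mould centre goes at jig x = 0 (within 10 mm), y = about +20 mm, 48 mm above the table, edges parallel to the jig's
- jaw_face (a point): middle of the front of the black rubber jaw (44 mm wide in x, 22 mm high, 48 mm above the table). Open, it is at jig x = 0, y = -12 mm; it advances along +y by 6 mm per radian of knob. It is sprung on the aluminium slide behind it (44 x 22 x 24 mm): with the mould against the fence the force grows 8 N per mm of further advance, 48 N per radian
- knob_grip (a point): grip point on the axis of the black knob, 40 mm above the table, at jig x = 0, y = -105 mm. The knob is an upright bar 46 mm long, 14 mm wide, standing from 22 to 56 mm above the table, white mark near one end. The point's y axis lies along the bar and turns with it, z up; at the start the bar is parallel to the jig's y axis
- guard_rim (a point): centre of the mouth of the fixed round guard about the knob: 84 mm inner and 92 mm outer diameter, rim 62 mm above the table (6 mm over the knob's top), floor inside 14 mm above the table. Fingers opened beyond about 55 mm hardly fit in it
- knob (a joint): knob angle in rad: 0 at the start (jaw open), grows clockwise seen from above (tightening), to 4.0. Friction 0.16 N m while turning (when it rests, the held moment may sit anywhere within +-0.16, so compare with free turning); it stays where left. Once the jaw presses the seated mould (from between 1.3 and 2.5 rad, by the fence) the moment needed rises 0.006 N m per newton: 0.09 more at 15 N
- jig_end (a point): mark at the fence end of the jig, at table height, jig x = 0, y = +88 mm. Near it the steel fence, a fixed plate 60 mm wide (x), 10 mm thick, stands across the bed, its top 64 mm above the table. Its face towards the jaw was set by hand anywhere from jig y = +52 to +59 mm (not measured), so 64 to 71 mm from the open jaw
- cup_rim (a point): centre of the mouth of a small raw-clay cup, 68 mm wide, 65 mm high, a bystander standing on the table beyond the jig on the left
- jar: a closed white jar, 60 mm wide, 70 mm high, a bystander standing on the table on the right; origin under its centre
- spatula_grip (a point): grip of a wooden-handled spatula 180 mm long lying on the table beyond the jig, a bystander
Mind the look-alikes: they are no part of the job. Of the things that look like the part that bears mould_c, the middle-sized one is meant.

How it is judged:
On the way, in this order (a step that is already met when the one before it is completed fails the run):
1. the mould lies flat on the bed between jaw and fence, let go (z of mould_c in the frame of jig between 0.0455 and 0.0505 m and x of mould_c in the frame of jig between -0.012 and 0.012 m and y of mould_c in the frame of jig between 0.01 and 0.034 m and contact force between the fingers and mould below 0.1 N), for 0.2 s.
2. the jaw, wound forward by the knob, presses the mould with more than 8 N (contact force between jaw and mould above 8 N and value of joint knob above 1.2 rad), for 0.2 s.
At the end, for the whole second after the job is handed in: The mould lies flat on the bed (centre within 12 mm of the jig's centre line, its height right within 2.5 mm), pressed against the fence by the jaw with 8 to 25 N, at rest, with nothing touched by the robot (contact force between jaw and mould between 8 and 25 N and contact force between fence and mould above 5 N and z of mould_c in the frame of jig between 0.0455 and 0.0505 m and x of mould_c in the frame of jig between -0.012 and 0.012 m and angle between mould_c's own z axis and vertical below 0.06 rad and linear speed of mould below 0.01 m/s and velocity of joint knob between -0.05 and 0.05 rad/s).
It fails at once if the jaw presses the plaster mould with more than 25 N (contact force between jaw and mould above 25 N).
It fails at once if a bystander (cup, jar or spatula) is moved by more than 30 mm (distance of any of cup_rim, jar, spatula_grip from where it was at the start of the episode above 0.03 m).
It also fails if it takes over 67 s, if anything falls off the work surface, if the arm or the gripper's body presses on something with over 40 N, if the wrist force passes 120 N, or if a joint passes its speed limit or range.

## Working session

There is one attempt and no reset: what is moved stays moved. The work goes in short steps, each a Python script; the robot and the scene stay as the last script left them, time stands still between calls to the robot, and variables do not carry over. Pictures are saved under pics/ and viewed, at most 10 in all, crops included, and the job is handed in when it is done.

```bash
mkdir -p pics; ls; python3 - <<'E'
from bench import manip,effector,viewer
import cv2,numpy as np
for n in ["scene","side","wrist"]:
    im=viewer.get_image(n); cv2.imwrite(f"pics/{n}0.png",im[:,:,::-1]); print(n,viewer.get_calibration(n))
print(manip.current_clock(),manip.current_tcp_rot(),manip.current_finger_gap())
E
```

```text
pics
scene {'vfov': 45.49582621421094, 'cx': 328.2525487069414, 'cy': 246.85457778008632, 'eye': array([0.87519419, 0.58992044, 0.88373291]), 'attitude': array([ 0.22066906,  0.91545358, -0.32547979, -0.08551503])}
side {'vfov': 57.168297845431354, 'cx': 321.866183170785, 'cy': 241.11250994687123, 'eye': array([ 0.41612645, -0.66846866,  0.84932314]), 'attitude': array([ 0.92678644, -0.10970198,  0.04852972, -0.35591747])}
wrist {'vfov': 61.56201708411188, 'cx': 321.7115348545758, 'cy': 243.07030298725994, 'eye': array([0.16471373, 0.63316691, 0.38302261]), 'attitude': array([0.81694235, 0.55879705, 0.07944443, 0.11848899])}
0.15 [ 1.84341308e-01  9.82862028e-01 -7.01705719e-04 -1.55939961e-04] 0.09153119124015706
```

View pics/scene0.png

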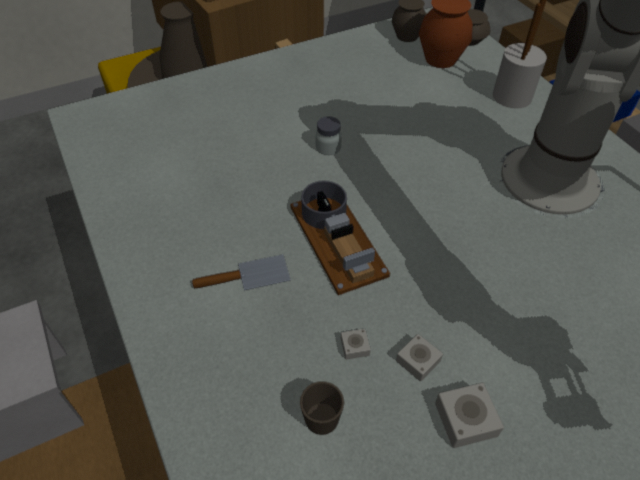

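View pics/side0.png

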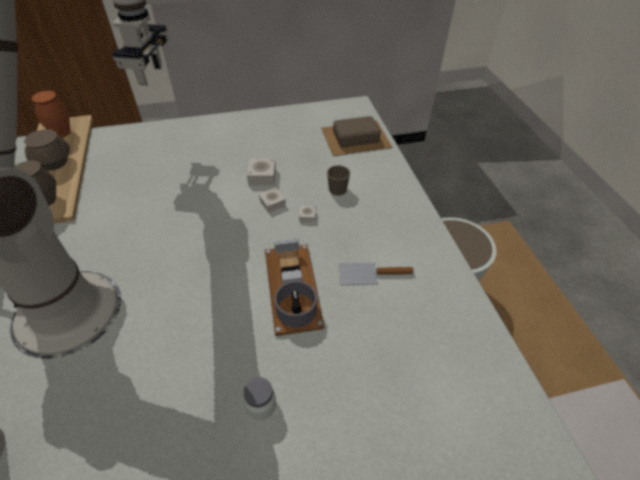

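The scene view shows the three look-alike moulds, small at (355,342), middle at (419,356) and large at (470,412). The jig board runs from the guard at (325,203) to the fence end at about (365,283). The cup is at (322,407), the jar at (328,135) and the spatula at (240,275). The side view agrees.

```bash
cat > h.py <<'E'
from bench import manip,effector,viewer
import cv2,numpy as np
from scipy.spatial.transform import Rotation as R
def cast(cal,px,z):
    px=np.atleast_2d(px).astype(float); f=240/np.tan(np.radians(cal["vfov"])/2)
    d=np.c_[(px[:,0]-cal["cx"])/f,(px[:,1]-cal["cy"])/f,np.ones(len(px))]
    d=R.from_quat(cal["attitude"]).apply(d); e=cal["eye"]
    return (e+d*((z-e[2])/d[:,2])[:,None])[:,:2]
def proj(cal,p):
    f=240/np.tan(np.radians(cal["vfov"])/2)
    c=R.from_quat(cal["attitude"]).inv().apply(np.atleast_2d(p)-cal["eye"])
    return np.c_[cal["cx"]+f*c[:,0]/c[:,2],cal["cy"]+f*c[:,1]/c[:,2]]
def down(yaw):  # tool z down, tool y (closing line) at angle yaw in world
    y=np.array([np.cos(yaw),np.sin(yaw),0]);z=np.array([0,0,-1.]);x=np.cross(y,z)
    return R.from_matrix(np.c_[x,y,z]).as_quat()
E
python3 - <<'E'
from h import *
cs=viewer.get_calibration("scene");cd=viewer.get_calibration("side")
print("mould mid",cast(cs,[420,352],.028),cast(cd,[272,196],.028))
print("small,large",cast(cs,[[356,340],[471,408]],.025))
print("guard",cast(cs,[325,198],.062),cast(cd,[296,298],.062))
print("boardcorners",cast(cs,[[343,291],[388,272],[292,205]],.014), cast(cd,[[322,327],[277,332],[265,250],[307,247]],.014))
print("fence top",cast(cs,[358,257],.064),"cup",cast(cs,[322,395],.065),"jar",cast(cs,[328,125],.07))
M=R.from_quat(manip.current_tcp_rot()).as_matrix();print(M)
c=viewer.get_calibration("wrist");print(M.T@(c["eye"]-manip.current_tool_pos()))
E
```

```text
mould mid [[0.51032149 0.24523353]] [[0.50789851 0.24463131]]
small,large [[0.59426497 0.17476832]
 [0.49175771 0.36445557]]
guard [[ 0.5041199  -0.11789907]] [[ 0.50083096 -0.12752593]]
boardcorners [[ 0.56177856  0.06824666]
 [ 0.46467132  0.06823114]
 [ 0.55327975 -0.17207428]] [[ 0.54576014 -0.18209185]
 [ 0.44862004 -0.17170168]
 [ 0.4594407   0.06556698]
 [ 0.5640109   0.05138533]]
fence top [[0.51952522 0.04411944]] cup [[0.7002475 0.2542445]] jar [[ 0.39865077 -0.30896358]]
[[-9.32036515e-01  3.62363926e-01 -5.65241634e-04]
 [ 3.62364363e-01  9.32035579e-01 -1.32186746e-03]
 [ 4.78282325e-05 -1.43685216e-03 -9.99998967e-01]]
[ 7.59805168e-02  1.12721918e-04 -1.57086359e-01]
```

View pics/w1.png

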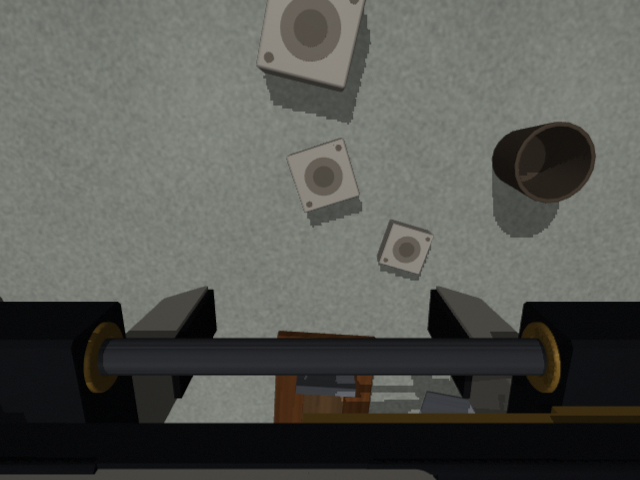

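The wrist view shows the middle mould at about (323,176), the small one at (406,249) and the large one at (311,35). The cup is at (545,160), and the fence end of the jig is at about (325,360). The gripper can only be fully open or fully shut, so I'll turn the knob by pushing the bar with shut fingers. Next I'll look at the jig from above.

```bash
python3 - <<'E'
from h import *
c1=np.load("w1.npy",allow_pickle=True).item()
im=cv2.imread("pics/w1.png");hsv=cv2.cvtColor(im,cv2.COLOR_BGR2HSV)
g=im.min(2); 
print(im[150,335],im[176,355],im[100,150],im[200,320])
m=((im[:,:,2].astype(int)-im[:,:,0]>5)&(im[:,:,2]>60)).astype(np.uint8)
m[:120]=0;m[225:]=0;m[:,:270]=0;m[:,375:]=0
m=cv2.morphologyEx(m,cv2.MORPH_CLOSE,np.ones((5,5)))
cs,_=cv2.findContours(m,0,2);k=max(cs,key=cv2.contourArea)[:,0]
print(cv2.minAreaRect(k))
w=cast(c1,k,.028).astype(np.float32)*1000
print(cv2.minAreaRect(w))
manip.move_pose([.505,-.095,.33],down(0))
im=viewer.get_image("wrist");c=viewer.get_calibration("wrist");print(c["eye"],manip.current_clock())
cv2.imwrite("pics/w2.png",im[:,:,::-1]); np.save("w2.npy",c,allow_pickle=True)
E
```

```text
[129 137 141] [111 118 114] [117 125 121] [125 134 139]
((323.3300476074219, 174.70204162597656), (61.368167877197266, 60.75252914428711), 72.07208251953125)
((509.70068359375, 247.40281677246094), (55.9211540222168, 56.83794021606445), 17.626953125)
[ 0.50535151 -0.01679755  0.48664617] 3.2083
```

View pics/w2.png

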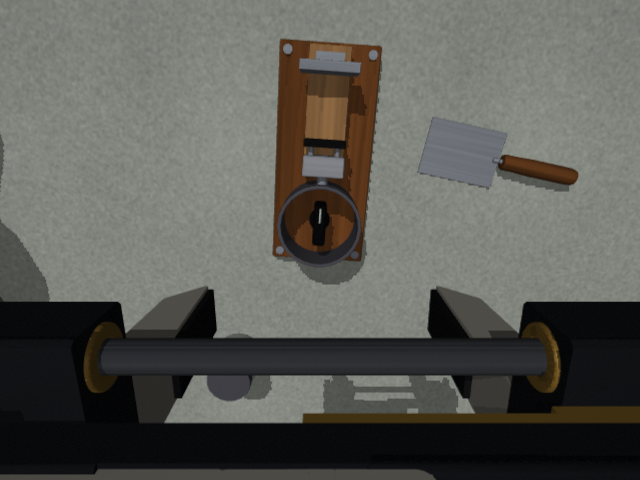

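The wrist view shows the jig clearly. The board's corners are at (280,39), (381,46), (360,261) and (274,255), the fence top is at (330,66), the jaw at (325,143), the guard centre at about (320,222), and the knob bar runs upright at (320,222).

```bash
python3 - <<'E'
from h import *
c=np.load("w2.npy",allow_pickle=True).item()
im=cv2.imread("pics/w2.png").astype(int)
m=((im[:,:,2]-im[:,:,0]>25)).astype(np.uint8);m[270:]=0;m[:,:255]=0;m[:,400:]=0
m=cv2.morphologyEx(m,cv2.MORPH_CLOSE,np.ones((3,3)))
k=np.vstack([a[:,0] for a in cv2.findContours(m,0,2)[0] if len(a)>20])
r=cv2.minAreaRect((cast(c,k,.014)*1000).astype(np.float32));print(r,cv2.boxPoints(r))
# guard rim outer/inner: dark in ring
g=im.max(2).astype(np.uint8)
b=(g<75).astype(np.uint8);b[:, :270]=0;b[:,370:]=0;b[:175]=0;b[275:]=0
print("clicked rim L/R/T/B",cast(c,[[279,224],[361,224],[320,181],[320,267]],.062))
print("knob top ends",cast(c,[[320,202],[319,245]],.056), "fence face/top edges",cast(c,[[300,72],[360,74]],.064),"jaw front",cast(c,[[303,138],[346,140]],.059),"bed edges at top",cast(c,[[306,100],[350,100]],.034))
cv2.imwrite("pics/w2z.png",cv2.resize(im[20:275,255:400].astype(np.uint8),None,fx=2.3,fy=2.3,interpolation=2))
E
```

```text
((506.6224365234375, -53.785240173339844), (243.19146728515625, 108.97064208984375), 86.34637451171875) [[ 444.49924  -171.66177 ]
 [ 553.24835  -178.6059  ]
 [ 568.7456     64.09129 ]
 [ 459.99652    71.035416]]
clicked rim L/R/T/B [[ 0.4590887  -0.1203576 ]
 [ 0.54794036 -0.12011013]
 [ 0.50345035 -0.07377158]
 [ 0.50358853 -0.16966667]]
knob top ends [[ 0.50345613 -0.09722907]
 [ 0.50241035 -0.14578723]] fence face/top edges [[0.48386616 0.03209958]
 [0.5422388  0.03044604]] jaw front [[ 0.48590463 -0.03015974]
 [ 0.53012793 -0.03203436]] bed edges at top [[0.48835724 0.00807558]
 [0.53500893 0.00819723]]
```

View pics/w2z.png

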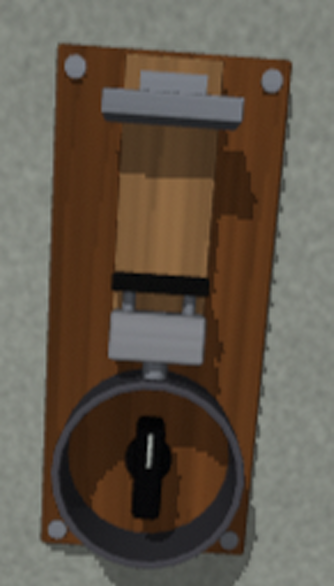

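```bash
python3 - <<'E'
from h import *
a=np.radians(17.63); m=np.array([.5097,.2474]); q=down(a)
manip.move_pose([*m,.10],q); manip.servo_line([*m,.0035],vel=.12); manip.sleep(.2)
print(manip.current_tool_pos(),manip.current_force())
effector.close(20); print(manip.current_finger_gap(),manip.current_gripper_force(),manip.current_clock())
p0=manip.current_tool_pos()
manip.servo_line([*m,.13],vel=.15)
j=-.0637; b=np.array([.5101,.0011])
manip.move_pose([*b,.13],down(j)); print(manip.current_finger_gap())
manip.servo_line([*b,.0385],vel=.1);manip.sleep(.3)
print(manip.current_tool_pos(),manip.current_force(),p0,manip.current_clock())
E
```

```text
[0.51034143 0.24771409 0.00437938] [ 0.54265506 -0.23350234 -0.39547502]
0.05555935678879916 19.998895525932312 6.55
0.05587651212308708
[0.51032251 0.00106079 0.0387779 ] [ 1.01780975 -0.69533144 -1.10433102] [0.50964861 0.24737162 0.00347647] 9.8833
```

```bash
python3 - <<'E'
from h import *
b=np.array([.5101,.0011])
manip.servo_line([*b,.0372],vel=.03);manip.sleep(.2)
print(manip.current_tool_pos(),manip.current_force())
effector.open_jaws(); manip.sleep(.2); print(manip.current_finger_gap())
manip.servo_line([*b,.16],vel=.15)
manip.move_pose([.507,-.09,.27],down(-.0637));manip.sleep(.2)
im=viewer.get_image("wrist");c=viewer.get_calibration("wrist");print(c["eye"],manip.current_clock())
np.save("w3.npy",c,allow_pickle=True);cv2.imwrite("pics/w3.png",im[:,:,::-1])
effector.close(5); print(manip.current_finger_gap(),manip.current_clock(),manip.current_q())
# IK check for crank
ax=np.array([.5025,-.1235]);j=-.0637
for s in (1,-1):
  for th in np.arange(0,2.9,.7):
    for e in (1,-1):
      phi=j+e*np.pi/2-th; u=np.array([np.cos(phi),np.sin(phi)]);v=np.array([-u[1],u[0]])
      q=manip.solve_ik([*(ax+.014*u+.019*v),.036],down(phi+(0 if s>0 else np.pi)))
      print(s,e,round(th,1),None if q is None else np.round(q,2))
E
```

```text
[0.51043691 0.00106617 0.03739442] [ 0.84501118 -0.6024463   1.52781945]
0.09188443418750102
[ 0.51168158 -0.01271781  0.42560612] 13.1417
0.0006875967927768553 14.575 [ 0.16492393  0.18584694 -0.04704642  1.8467764   0.0097322   1.10917691
  0.05064487]
1 1 0.0 [ 0.33  0.5  -0.2   2.07  0.17  0.59  1.52]
1 -1 0.0 [ 0.08  0.55  0.16  1.97 -0.14  0.63 -1.3 ]
1 1 0.7 [ 0.24  0.51 -0.11  2.04  0.09  0.6   0.87]
1 -1 0.7 [ 0.01  0.54  0.27  2.01 -0.24  0.62 -1.9 ]
1 1 1.4 [ 0.18  0.52 -0.05  2.    0.04  0.62  0.22]
1 -1 1.4 [-0.07  0.53  0.37  2.05 -0.32  0.62 -2.51]
1 1 2.1 [ 0.16  0.54  0.01  1.97 -0.01  0.63 -0.42]
1 -1 2.1 [ 0.51  0.52 -0.36  2.06  0.3   0.62  2.49]
1 1 2.8 [ 0.11  0.55  0.11  1.97 -0.1   0.63 -1.01]
1 -1 2.8 [ 0.39  0.5  -0.26  2.07  0.22  0.6   1.84]
-1 1 0.0 [ 0.05  0.49  0.13  2.08 -0.12  0.58 -1.37]
-1 -1 0.0 [ 0.37  0.55 -0.2   1.96  0.17  0.64  1.57]
-1 1 0.7 [-0.06  0.51  0.25  2.05 -0.21  0.6  -2.  ]
-1 -1 0.7 [ 0.31  0.53 -0.1   1.99  0.08  0.62  0.96]
-1 1 1.4 [-0.76  1.13  1.35  2.03 -1.25  1.19 -1.87]
-1 -1 1.4 [ 0.25  0.51 -0.02  2.04  0.02  0.6   0.32]
-1 1 2.1 [ 0.47  0.57 -0.37  1.96  0.32  0.67  2.44]
-1 -1 2.1 [ 0.19  0.49  0.02  2.07 -0.02  0.58 -0.36]
-1 1 2.8 [ 0.41  0.56 -0.26  1.96  0.23  0.65  1.85]
-1 -1 2.8 [ 0.1   0.49  0.1   2.08 -0.09  0.58 -1.03]
```

View pics/w3.png

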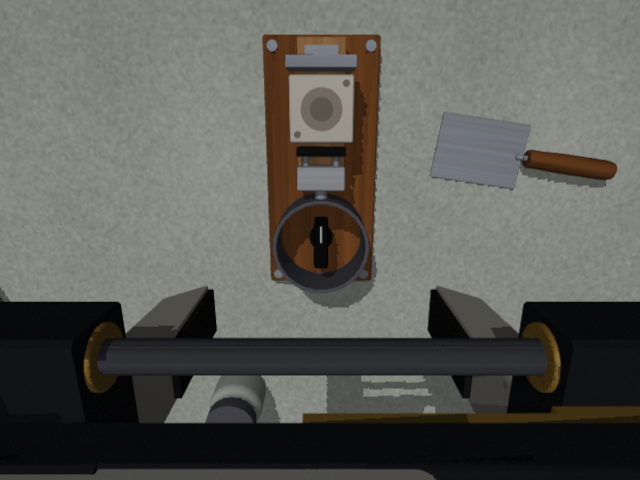

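The mould (centre 321,108) sits square on the bed between the jaw (321,152) and the fence (321,62). The knob bar spans rows 217–268, and the guard is centred at about (321,243).

```bash
python3 - <<'E'
from h import *
c=np.load("w3.npy",allow_pickle=True).item()
j=-.0637;Y=np.array([-np.sin(j),np.cos(j)]);X=np.array([np.cos(j),np.sin(j)]);ax=np.array([.5025,-.1235])
P=lambda p,z:np.round(proj(c,[*p,z])[0],1)
print("bar top ends",P(ax+.023*Y,.056),P(ax-.023*Y,.056),"bottom",P(ax+.023*Y,.022),P(ax-.023*Y,.022),"centre",P(ax,.056))
print("rim outer L R T B",[P(ax+d,.062) for d in (-.046*X,.046*X,.046*Y,-.046*Y)])
im=cv2.imread("pics/w3.png").max(2);print("col",im[190:296,321].tolist());print("row",im[243,268:376].tolist())
print(im[255,300:340].tolist())
E
```

```text
bar top ends [320.4 221.9] [320.3 267.9] bottom [320.6 214.2] [320.5 256.9] centre [320.4 245.3]
rim outer L R T B [array([271.6, 247.1]), array([369.1, 247.3]), array([320.4, 198.9]), array([320.3, 292.2])]
col [91, 71, 79, 79, 78, 101, 123, 124, 115, 81, 49, 66, 77, 71, 55, 53, 58, 58, 58, 57, 57, 58, 58, 56, 58, 56, 42, 2, 2, 3, 6, 4, 5, 6, 7, 8, 70, 122, 130, 131, 130, 131, 130, 131, 131, 130, 130, 130, 130, 129, 130, 130, 111, 56, 9, 10, 8, 10, 9, 10, 10, 8, 8, 10, 11, 9, 8, 10, 10, 9, 8, 7, 8, 9, 6, 9, 10, 10, 36, 58, 62, 62, 60, 52, 39, 35, 33, 42, 40, 39, 40, 41, 41, 40, 40, 40, 41, 41, 40, 55, 73, 71, 70, 79, 86, 84]
row [138, 112, 80, 76, 68, 68, 73, 70, 51, 30, 22, 20, 23, 21, 31, 50, 54, 54, 53, 52, 52, 55, 55, 57, 58, 59, 59, 59, 59, 59, 60, 58, 58, 70, 72, 73, 85, 90, 89, 89, 87, 85, 67, 36, 14, 8, 8, 9, 6, 10, 10, 9, 50, 56, 25, 9, 10, 8, 7, 3, 4, 4, 17, 45, 57, 58, 58, 59, 72, 75, 85, 87, 88, 89, 93, 98, 99, 102, 106, 106, 105, 104, 100, 99, 98, 98, 97, 97, 94, 94, 91, 74, 41, 34, 33, 32, 30, 66, 72, 72, 56, 57, 89, 79, 67, 123, 134, 136]
[95, 92, 92, 91, 91, 92, 90, 90, 88, 86, 84, 86, 87, 51, 17, 8, 9, 11, 6, 8, 9, 9, 10, 9, 10, 9, 8, 3, 48, 58, 61, 60, 58, 57, 57, 57, 72, 85, 86, 87]
```

```bash
cat >> h.py <<'E'
J=-.0637; AX=np.array([.5025,-.1235])
def crank(th,v,u0=.012,z=.036):
    phi=J+np.pi/2-th; u=np.array([np.cos(phi),np.sin(phi)]);w=np.array([-u[1],u[0]])
    return [*(AX+u0*u+v*w),z],down(phi)
def moment():
    p=manip.current_tool_pos();F=manip.current_force();t=manip.current_wrist_torque()
    d=p[:2]-AX; y=R.from_quat(manip.current_tcp_rot()).as_matrix()[:,1]
    a=J+np.pi/2-np.arctan2(y[1],y[0]); w=np.array([-y[1],y[0]])
    return dict(th=round(a,3),v=round(1e3*d@w[:2],2),u=round(1e3*d@y[:2],2),z=round(p[2],4),F=np.round(F,1),tz=round(t[2],3),M=round(t[2]+d[0]*F[1]-d[1]*F[0],3),t=round(manip.current_clock(),2))
E
python3 - <<'E'
from h import *
p,q=crank(0,.020,z=.12); manip.move_pose(p,q); manip.sleep(.3); print(moment())
for z in (.066,.052,.036):
    p,q=crank(0,.020,z=z); manip.servo_line(p,q,vel=.08); manip.sleep(.1); print(moment())
for v in (.018,.0165,.0155):
    p,q=crank(0,v); manip.servo_line(p,q,vel=.03); manip.sleep(.1); print(moment())
im=viewer.get_image("scene");cv2.imwrite("pics/s4.png",cv2.resize(im[140:320,230:430,::-1],None,fx=3,fy=3))
E
```

```text
{'th': np.float64(0.0), 'v': np.float64(19.76), 'u': np.float64(12.04), 'z': np.float64(0.1203), 'F': array([-0.5,  0.3, -0.4]), 'tz': np.float64(0.018), 'M': np.float64(0.019), 't': 16.24}
{'th': np.float64(0.0), 'v': np.float64(19.42), 'u': np.float64(11.94), 'z': np.float64(0.0666), 'F': array([ 0.6,  0.2, -0.1]), 'tz': np.float64(-0.016), 'M': np.float64(-0.026), 't': 17.17}
{'th': np.float64(0.0), 'v': np.float64(20.0), 'u': np.float64(12.02), 'z': np.float64(0.052), 'F': array([ 0.3, -0.1,  0. ]), 'tz': np.float64(-0.01), 'M': np.float64(-0.011), 't': 17.59}
{'th': np.float64(-0.0), 'v': np.float64(20.01), 'u': np.float64(12.03), 'z': np.float64(0.036), 'F': array([ 0.2,  1.6, -0.2]), 'tz': np.float64(-0.013), 'M': np.float64(-0.047), 't': 18.04}
{'th': np.float64(-0.0), 'v': np.float64(18.25), 'u': np.float64(12.04), 'z': np.float64(0.0361), 'F': array([-1.7,  0.3,  0.7]), 'tz': np.float64(0.037), 'M': np.float64(0.054), 't': 18.39}
{'th': np.float64(0.0), 'v': np.float64(18.17), 'u': np.float64(12.0), 'z': np.float64(0.0357), 'F': array([-5.4,  0.5,  3. ]), 'tz': np.float64(-0.056), 'M': np.float64(0.005), 't': 18.74}
{'th': np.float64(0.0), 'v': np.float64(18.15), 'u': np.float64(11.99), 'z': np.float64(0.0355), 'F': array([-7.6,  0.1,  5. ]), 'tz': np.float64(-0.026), 'M': np.float64(0.072), 't': 19.09}
```

View pics/s4.png

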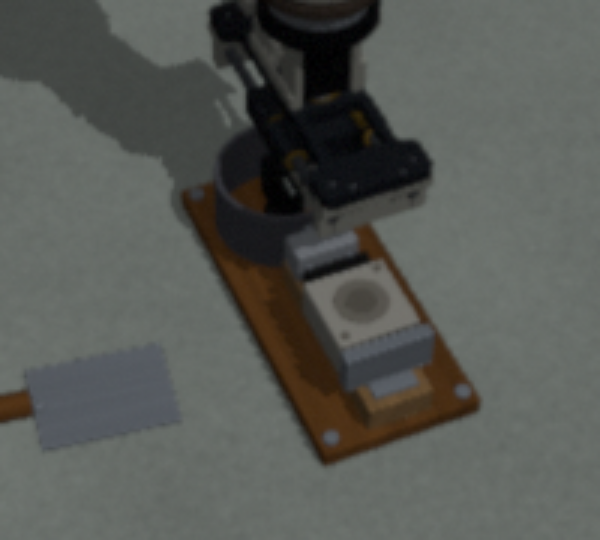

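```bash
cat >> h.py <<'E'
from scipy.optimize import brentq
def meas(n=6):
    L=[]
    for _ in range(n): L.append(moment()); manip.sleep(.03)
    g=lambda k:float(np.mean([a[k] for a in L],axis=0)); th,v=g('th'),g('v'); F=np.mean([a['F'] for a in L],axis=0)
    c=v-11.2; f=lambda d:23*np.sin(d)+7*np.cos(d)-c
    try: k=th-brentq(f,-.6,.9)
    except ValueError: k=float('nan')
    print(f"th {th:.3f} v {v:.2f} u {g('u'):.2f} knob~{k:.3f} F {np.round(F,1)} tz {g('tz'):.3f} M {g('M'):.3f} t {L[-1]['t']}",flush=True); return k,g('M')
E
python3 - <<'E'
from h import *
for th in np.arange(.15,1.06,.15):
    p,q=crank(th,.0165); manip.servo_line(p,q,vel=.02); meas(3)
    if np.linalg.norm(manip.current_force())>45: break
E
```

```text
th 0.150 v 19.32 u 11.54 knob~0.101 F [-6.9  0.4  3.6] tz 0.073 M 0.172 t 19.51
th 0.300 v 19.29 u 11.41 knob~0.252 F [-6.2  0.9  3. ] tz 0.046 M 0.143 t 19.91
th 0.449 v 19.35 u 11.46 knob~0.399 F [-6.1  1.9  2.4] tz 0.045 M 0.142 t 20.31
th 0.599 v 19.46 u 11.46 knob~0.544 F [-5.7  2.6  2. ] tz 0.040 M 0.138 t 20.71
th 0.749 v 19.62 u 11.20 knob~0.687 F [-6.4  3.4  2.5] tz 0.109 M 0.230 t 21.11
th 0.898 v 19.57 u 11.24 knob~0.838 F [-5.8  4.4  2.3] tz 0.100 M 0.223 t 21.51
th 1.048 v 19.63 u 11.40 knob~0.985 F [-4.5  5.4  0.7] tz 0.036 M 0.147 t 21.91
```

```bash
python3 - <<'E'
from h import *
for th in np.arange(1.13,1.46,.08):
    p,q=crank(th,.0165); manip.servo_line(p,q,vel=.02); k,M=meas(10)
    if M>.26: break
c=viewer.get_calibration("side");print(c["cx"])
E
```

```text
th 1.128 v 19.71 u 11.35 knob~1.062 F [-4.3  5.6  0.7] tz 0.038 M 0.153 t 22.49
th 1.207 v 19.89 u 11.14 knob~1.133 F [-4.5  6.1  1.1] tz 0.092 M 0.221 t 23.07
th 1.287 v 20.19 u 10.79 knob~1.199 F [-5.2  6.6  2.2] tz 0.184 M 0.339 t 23.66
321.866183170785
```

Readings like a moment arm longer than the bar suggest the fingers' outer corner is rubbing the guard wall. I'll pull the fingers inwards and carry on.

```bash
python3 - <<'E'
from h import *
p,q=crank(1.287,.0165,u0=.006); manip.servo_line(p,q,vel=.02); meas(10)
for th in (1.33,1.38,1.43):
    p,q=crank(th,.0165,u0=.006); manip.servo_line(p,q,vel=.02); k,M=meas(10)
    if M>.26: break
im=viewer.get_image("scene");cv2.imwrite("pics/s5.png",im[:,:,::-1])
E
```

```text
th 1.283 v 20.09 u 8.74 knob~1.200 F [ 2.   9.  -1.6] tz 0.131 M 0.123 t 24.44
th 1.326 v 20.61 u 8.48 knob~1.220 F [ 1.5  9.7 -0.9] tz 0.126 M 0.137 t 25.02
th 1.375 v 20.87 u 8.37 knob~1.257 F [ 1.6  9.7 -0.8] tz 0.135 M 0.154 t 25.61
th 1.425 v 20.98 u 8.32 knob~1.302 F [ 1.9  9.7 -1.3] tz 0.142 M 0.164 t 26.19
```

```bash
python3 - <<'E'
from h import *
for th in np.arange(1.49,1.86,.06):
    p,q=crank(th,.0165,u0=.006); manip.servo_line(p,q,vel=.02); k,M=meas(8)
    if M>.21: break
E
```

```text
th 1.485 v 21.07 u 8.28 knob~1.357 F [ 2.6  9.4 -1.8] tz 0.137 M 0.156 t 26.76
th 1.545 v 21.17 u 8.26 knob~1.413 F [ 3.1  9.4 -2.4] tz 0.145 M 0.165 t 27.27
th 1.605 v 21.27 u 8.22 knob~1.469 F [ 3.7  9.1 -2.6] tz 0.124 M 0.143 t 27.79
th 1.665 v 21.38 u 8.18 knob~1.523 F [ 4.2  9.  -3.4] tz 0.142 M 0.163 t 28.31
th 1.725 v 21.48 u 8.16 knob~1.579 F [ 4.8  8.8 -3.6] tz 0.144 M 0.163 t 28.82
th 1.785 v 21.66 u 8.08 knob~1.630 F [ 5.4  9.2 -4.1] tz 0.136 M 0.161 t 29.34
th 1.845 v 21.94 u 7.93 knob~1.677 F [ 5.5  8.8 -4.5] tz 0.142 M 0.173 t 29.86
```

```bash
python3 - <<'E'
from h import *
for th in np.arange(1.885,2.05,.04):
    p,q=crank(th,.0165,u0=.006); manip.servo_line(p,q,vel=.02); k,M=meas(10)
    if M>.235 or k>1.85: break
E
```

```text
th 1.880 v 22.15 u 7.79 knob~1.702 F [ 6.1  9.2 -4.5] tz 0.148 M 0.181 t 30.44
th 1.920 v 22.38 u 7.64 knob~1.732 F [ 6.3  9.4 -4.9] tz 0.160 M 0.201 t 31.02
th 1.960 v 22.63 u 7.44 knob~1.760 F [ 6.2  9.9 -4.7] tz 0.183 M 0.242 t 31.61
```

```bash
python3 - <<'E'
from h import *
p,q=crank(1.80,.0205,u0=.004); manip.servo_line(p,q,vel=.03); meas(6)
for v in (.017,.015,.0135):
    p,q=crank(1.80,v,u0=.004); manip.servo_line(p,q,vel=.02); meas(6)
E
```

```text
th 1.802 v 20.36 u 4.56 knob~1.707 F [ 0.3  0.7 -0.1] tz -0.016 M -0.014 t 32.19
th 1.798 v 19.50 u 4.59 knob~1.741 F [ 2.6  6.1 -0.2] tz 0.120 M 0.137 t 32.72
th 1.797 v 18.65 u 4.88 knob~1.777 F [ 3.7  8.  -1. ] tz 0.138 M 0.157 t 33.17
th 1.797 v 17.92 u 5.15 knob~1.809 F [ 5.   9.8 -2. ] tz 0.176 M 0.196 t 33.62
```

```bash
python3 - <<'E'
from h import *
for th in (1.83,1.86,1.89,1.92):
    p,q=crank(th,.0135,u0=.004); manip.servo_line(p,q,vel=.02); k,M=meas(12)
    if M>.235: break
E
```

```text
th 1.826 v 18.30 u 5.00 knob~1.822 F [ 5.2  9.9 -1.4] tz 0.182 M 0.204 t 34.27
th 1.856 v 18.56 u 4.90 knob~1.840 F [ 5.2 10.2 -1.6] tz 0.175 M 0.205 t 34.92
th 1.886 v 18.76 u 4.83 knob~1.862 F [ 5.4 10.4 -1.8] tz 0.202 M 0.235 t 35.57
th 1.916 v 18.89 u 4.77 knob~1.886 F [ 5.7 10.8 -2.2] tz 0.208 M 0.248 t 36.22
```

```bash
python3 - <<'E'
from h import *
p,q=crank(1.90,.0205,u0=.003); manip.servo_line(p,q,vel=.03); meas(5)
p[2]=.14; manip.servo_line(p,q,vel=.1); manip.sleep(.2); print(moment()['F'])
manip.move_pose([.507,-.09,.27],down(J));manip.sleep(.3)
c=viewer.get_calibration("wrist");im=viewer.get_image("wrist");cv2.imwrite("pics/w6.png",im[20:300,230:400,::-1].repeat(2,0).repeat(2,1));np.save("w6.npy",c,allow_pickle=True)
cv2.imwrite("pics/w6f.png",im[:,:,::-1]);print(manip.current_clock())
E
```

```text
th 1.901 v 19.55 u 2.83 knob~1.842 F [-0.1 -0.3 -0. ] tz 0.001 M -0.001 t 36.77
[-0.8 -1.1 -0.2]
39.1333
```

View pics/w6.png

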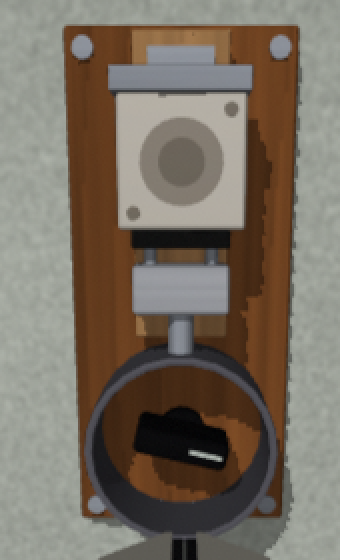

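The mould is against the fence with the jaw touching it, and the knob has turned about 1.8 rad. As a cross-check, I'll compare slide travel with jaw travel to get the spring compression, using the pictures I already have.

```bash
python3 - <<'E'
from h import *
Y=np.array([-np.sin(J),np.cos(J)])
def edge(n,f,lo,hi,sgn,cols):
    c=np.load(n,allow_pickle=True).item();im=cv2.imread(f).mean(2)
    p=im[lo:hi,cols].mean(1);g=np.clip(sgn*np.diff(p),0,None);i=g.argmax();a=max(i-2,0);w=g[a:i+3]
    r=lo+.5+a+(w*np.arange(len(w))).sum()/w.sum()
    return 1e3*(cast(c,[321,r],.059)[0]-AX)@Y-105
cols=slice(308,314)
for n,f,(s,b,j) in (("w3.npy","pics/w3.png",((158,175),(182,198),(148,160))),("w6.npy","pics/w6f.png",((141,160),(168,185),(130,150)))):
    print(n,"slide front",edge(n,f,*s,1,cols),"slide rear",edge(n,f,*b,-1,cols),"jaw back",edge(n,f,*j,1,cols))
c=np.load("w6.npy",allow_pickle=True).item();im=cv2.imread("pics/w6f.png")
sub=im.max(2)[215:265,290:350];ys,xs=np.where(sub<14);w=cast(c,np.c_[xs+290,ys+215],.056);w=w-w.mean(0)
_,_,V=np.linalg.svd(w,full_matrices=False);a=np.arctan2(V[0,1],V[0,0]);print("bar angle->knob",(J+np.pi/2-a)%np.pi,len(xs))
for f in ("pics/w3.png","pics/w6f.png"): print(cv2.imread(f).mean(2)[125:200,308:314].mean(1).round().astype(int).tolist())
E
```

```text
w3.npy slide front -30.14403107639866 slide rear -51.41520956268402 jaw back -21.192174879075864
w6.npy slide front -19.344085545318734 slide rear -40.27242298029108 jaw back -11.95500652950831
bar angle->knob 1.7939757026073577 863
[104, 109, 118, 129, 141, 146, 146, 146, 146, 146, 146, 146, 146, 145, 145, 141, 120, 81, 55, 58, 52, 30, 8, 13, 13, 13, 12, 12, 13, 13, 12, 28, 49, 56, 56, 56, 57, 56, 58, 55, 61, 78, 104, 127, 130, 132, 133, 134, 134, 134, 132, 131, 129, 129, 131, 132, 131, 130, 128, 127, 127, 126, 126, 127, 118, 82, 41, 34, 30, 24, 21, 21, 21, 28, 37]
[171, 170, 170, 170, 170, 170, 170, 163, 139, 88, 26, 16, 17, 16, 16, 16, 16, 16, 18, 45, 68, 68, 68, 68, 68, 65, 75, 96, 125, 148, 153, 154, 156, 157, 157, 156, 155, 153, 151, 152, 154, 155, 154, 152, 150, 149, 149, 148, 148, 148, 140, 112, 79, 68, 68, 68, 68, 68, 68, 68, 68, 68, 63, 50, 41, 40, 38, 30, 27, 38, 47, 47, 47, 47, 58]
```

Slide travel is about 11.0 mm and jaw travel about 9.2 mm. That is roughly 1.6–1.9 mm of spring compression, or 12–15 N, and it agrees with the knob moment. I'm handing in.

```bash
python3 -c "
from bench import manip
print(manip.hand_in(),manip.current_clock())"
```

```text
the job is handed in; nothing more can be done
the job is handed in; nothing more can be done
```

The mould is clamped against the fence at an estimated 12–15 N (from knob moment and spring compression), everything is let go, the cup, jar and spatula were never approached, and the job is handed in; no verdict came back.

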